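# Clear and hold open a sprung vial-warmer lid

### The arm

A 7-joint arm with a two-finger parallel gripper is mounted at the origin on the work surface. World frame = base frame: x ahead of the robot, y to its left, z up, the work surface at z = 0. Lengths are in m, angles in rad, forces in N, time in s.
With the tool pointing down it reaches from about 0.425 to 1.025 m from the base axis. Payload 9.4 kg.
Tool frame: the origin (TCP) lies where the fingers leave the gripper's body, on its centre line; the fingertips stand 73 mm ahead of it and the grasp point (between the pads) lies 54 mm ahead of it (env.grip_point_offset is the distance from the TCP to the grasp point, in m); y points along the fingers, z is the direction in which the jaws open and shut, and the axes are right-handed (so a half turn about y gives the same grasp; the last joint's range is limited). The gripper opens to 85 mm and grips with 20 to 120 N. Pads are 22 mm wide; open, the fingers measure 114 mm over their backs; the gripper's body (76 mm by 85 mm) begins 54 mm behind the grasp point. The pads swing forward as they close: fully open they stand 13 mm farther back than shut.
Start: joints at [-1.279, 0.599, -0.003, 1.599, 0.002, 0.943, -0.08], TCP at [0.261, 0.676, 0.304] pointing down, gripper open.
Joint ranges: [-2.57, 2.57], [-0.35, 1.97], [-1.29, 1.29], [0.11, 2.56], [-1.05, 4.19], [0.11, 1.86], [-2.63, 2.63]. Speed limits (rad/s): [2.22, 2.22, 3.01, 3.01, 3.14, 3.14, 3.14].

### API

Orientations are given as a unit quaternion [w, x, y, z].
In Python, from rig import sensors, optics, ticket, boxes_of, regions_of, env gives the robot as it stands.
- The arm moves only by the shell command python3 -m jog 'ROWS' [FORCE]. ROWS is JSON, a list of rows, each an object with "rot": the turn, a rotation vector about the tool's x, y, z in rad, a list of three; "travel": the shift along the tool's x, y, z in mm, a list of three; "fingers": the finger opening in mm, from 0 to 85.4. In form: [{"rot": [rx, ry, rz], "travel": [x, y, z], "fingers": fingers}, ...]. A call has 1 to 12 rows; each row shifts and turns the commanded pose from where the row before left it, along the tool's axes as they then stand; what a row does not reach is not made up. A row lasts 1/10 s, in which the tool goes at most 50 mm and 8.59 degrees, less where a joint would pass 70% of its speed; a pose out of reach is approached as far as the arm can. A call is refused whole if a number of a shift passes 50 or a number of a turn 0.15, either way. A call with a gripper value outside its range is refused whole. The fingers move at their own pace and stop on an object; FORCE is the grip in N (left out, the last holds). Time passes only in rows, so rows that do not move let the fingers close. It gives the time, the measured TCP pose, the force and the opening at its end, in the units of the state.
- sensors.get_state(): the state, without advancing time (a new reading comes with each control period).
- optics.get_image(name): name is "side" or "top"; returns the picture (420x560x3 uint8, blue, green, red); there is no depth.
- optics.camera_params(name): a dict with "mtx" (3x3 intrinsics, pixels), "xyz" and "rotation" of the camera in the world. Camera axes: x right, y down, z forward; pixel columns grow to the right and rows downward; lengths in m; the calibration is good to about 2 mm. A picture is of the moment at which its call begins. camera_params takes no time and is no camera call.
- ticket.sign_off(): hands the job in, once; it reports no verdict.
Trained networks look in the newest picture that a camera, given by its name, has taken for a name from the list of things; names that differ only in an ending like _2 or _b are one class to them, and where a whole thing is asked for, a point or a joint stands for the part that bears it (a point fixed in the world has none). Each returns a list of dicts, best first, with "p" (0 to 1); they miss things now and then, are a little off and sometimes report something else, mostly with a low value. They report only what shows in the picture. A call takes as long as a camera call.
- boxes_of(camera, label): "extent" ([left, top, right, bottom] in pixels, round what is visible of it).
- regions_of(camera, label): "region" (420x560 bool, what is visible of it) and "extent" ([left, top, right, bottom] in pixels, round what is visible of it).
The state is a dict: "time_s": time; "joint_pos": joint angles; "qvel": joint speeds; "tau": joint torques, N m; "eef_pos": TCP position; "ee_rot": TCP orientation; "ft_force": force on the tool from outside, world axes, zero at the start; "moment": the same for the moment, N m; "finger_gap": finger opening in m.
Only numpy, scipy, OpenCV 4.12 (cv2) and the standard library are available. Lean on these libraries where they do the work, as an engineer would, in place of code of your own. Each camera call takes 0.05 s, during which the arm holds its last target. There are 200 camera calls.

### The job

Take the amber jar off the lid of the white vial warmer and stand it upright in the green spill tray, setting it down rather than dropping it. Then raise the warmer's blue sprung lid by its bar handle until the yellow pin on the lid's edge lines up with the red setting arm, and hold it still there: finish while still holding the lid at that angle, because it springs shut if let go. Leave the red arm as it is set and do not disturb the other things on the bench.

Things in the scene. Friction and masses are not known exactly. Their poses are not given: they have to be found in the camera images.
- warmer: Vial warmer, a white box 260 (its x) x 240 (its y) x 100 mm high, fixed to the bench. Origin at the centre of its underside; its front with the display faces its -x. The lid hinges along its rear (+x) rim; the red setting arm and its quadrant stand beside its +y side.
- lid_hinge (a point): Point on the lid's hinge axis, fixed on the warmer at x = 110, y = 0, z = 109 mm in the warmer's frame; the hinge axis runs along the warmer's y.
- lid (a joint): Opening angle of the lid, rad: 0 shut and level, positive with the front edge up, end stop at 1.3. A blue plate 232 x 236 x 14 mm, its top 116 mm above the bench when shut, about 0.4 kg. A spring presses it shut: raising the bar along its arc takes about 5 N at the start and 7 N at the largest marked angle (there about 16 N if only pushed straight up); let go, it falls shut.
- lid_bar (a point): Middle of the lid's bar handle: a round steel bar of 12 mm diameter, 110 mm long, parallel to the hinge axis (the warmer's y), between two black uprights 14 mm thick along x and 8 mm along y. Its centre is 45 mm above the lid's top face and 195 mm in front of the hinge axis (52 mm above the axis) when shut; free space below and on both sides. Its axes are the lid's: x towards the hinge, z out of the lid's top.
- lid_pin (a point): Tip of the yellow pin (14 mm diameter) that stands out of the lid's +y side edge, 150 mm from the hinge axis, in the line from the hinge axis along the middle of the lid. It turns with the lid; its x axis lies along the lid, z out of the lid's top.
- set_arm (a joint): Angle of the red setting arm about the same hinge axis, measured as the lid's angle (rad, 0 level, larger is higher). The lid is at the mark when the two angles are equal. It is set between 0.4 and 0.85, and stays by friction.
- set_tip (a point): Red round end (22 mm diameter) of the setting arm, a flat bar 185 mm long and 7 mm wide in the plane 136 mm to the +y side of the warmer's middle; this point is 187 mm from the hinge axis. Its x axis lies along the arm.
- jar: Amber jar with paper label and white cap, 48 mm diameter, 85 mm high, 0.11 to 0.23 kg, standing on the lid behind the bar. Origin at the centre of its underside, z up.
- tray: Green open spill tray, 200 (its x) x 150 (its y) x 22 mm high, walls and floor 5 mm thick, fixed on the bench. Origin at the centre of its underside.
- beaker: Glass beaker, 68 mm diameter, 85 mm high; bystander, origin under its centre.
- solvent_bottle: Tall amber bottle with blue cap, 80 mm diameter, 190 mm high; bystander, origin under its centre.
- tip_box: Orange box 115 x 80 x 60 mm; bystander, origin under its centre.
- buffer_bottle: White bottle with red cap, 60 mm diameter, 130 mm high; bystander, origin under its centre.
- vial_rack: Blue rack 70 x 160 x 35 mm with small vials to 55 mm high; bystander, origin under its centre.

How it is judged:
By the outcome, as a careful person would: the job done as asked, in the order asked, and still so for the second after the job is handed in, while the arm keeps its last pose, push and grip.
It also fails if it takes over 61 s, if anything falls off the work surface, if the arm or the gripper's body presses on something with over 40 N, if the wrist force passes 120 N, or if a joint passes its speed limit or range.

## Working session

There is one attempt and no reset: what is moved stays moved. The work goes in short steps, Python scripts to look and compute and a shell command to move; the robot and the scene stay as the last step left them, time stands still between calls to the robot, and variables do not carry over. Pictures are saved under pics/ and viewed, about 8 in all and at most 12, crops included, and the job is handed in when it is done.

```bash
ls; mkdir -p pics; python3 - <<'E'
from rig import sensors, optics, env
import cv2, numpy as np
np.set_printoptions(precision=4,suppress=True)
s=sensors.get_state()
for k in s: print(k,np.round(s[k],3))
print(env.grip_point_offset)
for n in("side","top"):
    p=optics.camera_params(n);print(n,p["mtx"],p["xyz"],p["rotation"])
    cv2.imwrite(f"pics/{n}0.png",optics.get_image(n))
E
```

```text
pics
time_s 0.0
joint_pos [-1.279  0.6   -0.003  1.6    0.002  0.943 -0.08 ]
qvel [ 0.001  0.    -0.001 -0.001  0.001  0.001  0.   ]
tau [  0.    -77.645   1.565 -25.8     0.012   0.009   0.   ]
eef_pos [0.261 0.676 0.303]
ee_rot [-0.695  0.696 -0.13   0.13 ]
ft_force [-0.485  1.034  0.189]
moment [-0.049  0.036  0.019]
finger_gap 0.086
0.0539
side [[529.9117   0.     279.6992]
 [  0.     529.9117 210.466 ]
 [  0.       0.       1.    ]] [-0.1452 -0.9492  1.419 ] [-0.3438  0.8868 -0.2848  0.1192]
top [[523.6902   0.     281.2915]
 [  0.     523.6902 208.7741]
 [  0.       0.       1.    ]] [0.4235 0.015  1.704 ] [-0.0326  0.7111 -0.7015  0.0343]
```

View pics/side0.png

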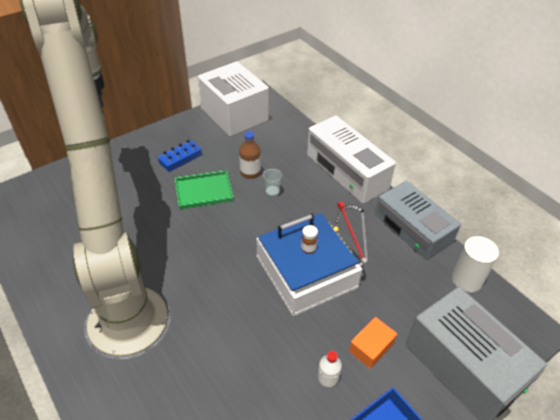

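View pics/top0.png

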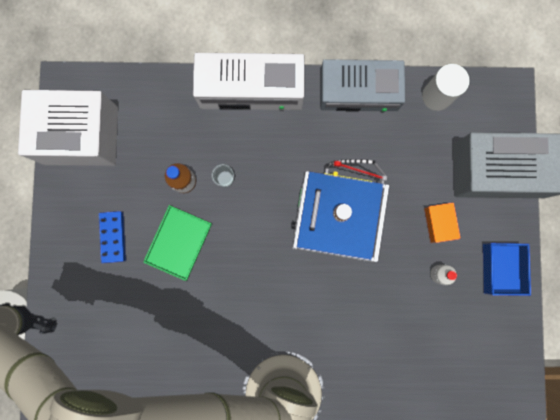

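```bash
cat > h.py <<'E'
from rig import sensors, optics, ticket, boxes_of, regions_of, env
import cv2, numpy as np
from scipy.spatial.transform import Rotation as R
np.set_printoptions(precision=4,suppress=True)
def rot(q): return R.from_quat(np.roll(q,-1)).as_matrix()
def proj(n,P):
    c=optics.camera_params(n); q=(np.atleast_2d(P)-c["xyz"])@rot(c["rotation"]); q=q@np.array(c["mtx"]).T
    return q[:,:2]/q[:,2:]
def back(n,uv,z):
    c=optics.camera_params(n); uv=np.atleast_2d(uv).astype(float)
    d=np.c_[uv,np.ones(len(uv))]@np.linalg.inv(c["mtx"]).T@rot(c["rotation"]).T
    return c["xyz"]+d*((z-c["xyz"][2])/d[:,2:])
def reg(n,l):
    r=regions_of(n,l); return r[0] if r else None
E
python3 - <<'E'
from h import *
for n in("side","top"):
    im=optics.get_image(n); out=im.copy()
    for l in("warmer","lid","lid_bar","lid_pin","set_arm","set_tip","jar","tray","beaker","solvent_bottle"):
        r=reg(n,l)
        if r is None: print(n,l,None);continue
        m=r["region"].astype(np.uint8); rc=cv2.minAreaRect(np.argwhere(m)[:,::-1].astype(np.float32))
        print(n,l,round(r["p"],2),np.round(r["extent"],1),m.sum(),"rect",np.round(cv2.boxPoints(rc).ravel(),1))
        np.save(f"{n}_{l}.npy",m)
    c=(255,170,400,310) if n=="side" else (270,140,410,280)
    cr=im[c[1]:c[3],c[0]:c[2]]; cv2.imwrite(f"pics/{n}crop.png",cv2.resize(cr,None,fx=4,fy=4,interpolation=cv2.INTER_CUBIC))
for n,z in(("top",0.022),("side",0.022)):
    m=np.load(f"{n}_tray.npy"); print("tray",n,cv2.minAreaRect((back(n,np.argwhere(m)[:,::-1],z)[:,:2]*1000).astype(np.float32)))
for n,z in(("top",0.116),("side",0.116)):
    m=np.load(f"{n}_lid.npy"); print("lid",n,cv2.minAreaRect((back(n,np.argwhere(m)[:,::-1],z)[:,:2]*1000).astype(np.float32)))
E
```

```text
side warmer 0.79 [258.6 202.4 366.6 317. ] 6833 rect [248.9 239.2 347.6 194.2 384.3 274.6 285.6 319.7]
side lid 0.91 [259.3 211.2 357.  291.7] 4236 rect [257.6 237.1 329.8 202.8 358.6 263.3 286.5 297.7]
side lid_bar 0.72 [262.  214.5 357.2 290.7] 4210 rect [256.8 236.6 327.2 201.4 358.  263.  287.6 298.2]
side lid_pin 0.83 [258.9 214.4 358.1 290.5] 4124 rect [257.7 237.3 323.3 200.9 357.7 262.9 292.2 299.3]
side set_arm 0.45 [339.8 201.1 365.2 264.5] 162 rect [336.2 203.2 341.7 200.9 367.4 261.  362.  263.3]
side set_tip 0.44 [339.9 201.3 366.3 263.7] 69 rect [336.9 203.4 341.4 201.6 365.9 261.2 361.4 263.1]
side jar None
side tray 0.63 [178.  169.9 234.5 211.3] 1715 rect [173.8 176.6 227.9 167.4 233.6 200.6 179.5 209.8]
side beaker 0.81 [263.1 168.1 284.4 193.7] 407 rect [263. 169. 281. 169. 281. 195. 263. 195.]
side solvent_bottle 0.77 [237.2 130.5 264.5 176.5] 835 rect [235.8 132.1 257.4 130.  262.1 177.2 240.5 179.3]
top warmer 0.75 [293.5 157.  390.2 258.9] 7058 rect [288.2 248.6 303.  149.3 392.1 162.5 377.3 261.9]
top lid 0.64 [296.6 169.7 383.6 259.1] 5765 rect [295.1 247.7 3
[... 594 characters left out ...]
143.1 261.4 168.4 204.  211.9 223.1 186.5 280.6]
top beaker 0.68 [210.9 162.8 232.4 188.4] 378 rect [208.8 179.4 218.  161.  237.2 170.6 228.  189. ]
top solvent_bottle 0.57 [167.2 164.1 194.  195.9] 679 rect [159.5 175.5 177.5 157.5 200.  180.  182.  198. ]
tray top ((471.5247497558594, 343.3365173339844), (153.5770263671875, 199.49964904785156), 67.28810119628906)
tray side ((463.40472412109375, 333.9609069824219), (178.19273376464844, 198.44091796875), 66.62682342529297)
lid top ((561.6885375976562, -166.24554443359375), (234.716552734375, 248.79298400878906), 81.15218353271484)
lid side ((555.1098022460938, -170.13336181640625), (247.72047424316406, 251.1892852783203), 82.13026428222656)
```

View pics/sidecrop.png

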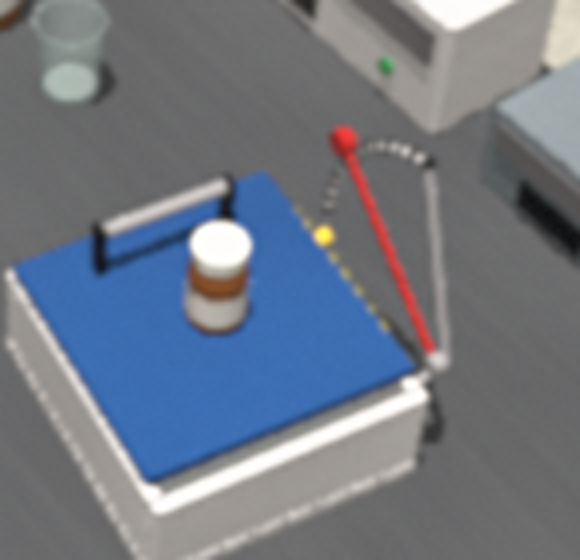

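View pics/topcrop.png

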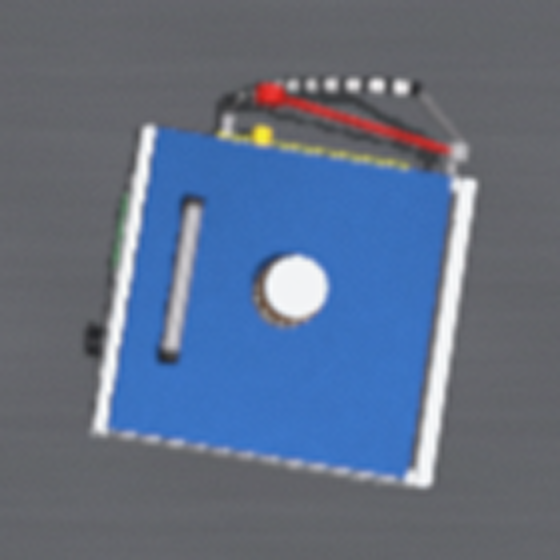

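```bash
cat > fit.py <<'E'
from h import *
from scipy.optimize import least_squares
o={"side":np.array([255,170]),"top":np.array([270,140])}
obs=[("side","tip",(343,140)),("side","pin",(324,236)),("side","piv",(438,360)),("side","bar",(165,207)),
("top","tip",(268,95)),("top","pin",(262,134)),("top","piv",(459,152)),("top","bar",(180,279)),
("top",(-.13,.12,.1),(149,127)),("top",(-.13,-.12,.1),(97,432)),("top",(.13,-.12,.1),(430,486)),("top",(.13,.12,.1),(472,180)),
("side",(-.13,-.12,.1),(8,270)),("side",(.13,-.12,.1),(155,497))]
def pts(p):
    X,Y,a,t,py=p
    L={"tip":(.11-.187*np.cos(t),.136,.109+.187*np.sin(t)),"pin":(-.04,py,.109),"piv":(.11,.136,.109),"bar":(-.085,0,.161)}
    M=R.from_euler("z",a).as_matrix()
    return [M@np.array(L[k] if isinstance(k,str) else k)+[X,Y,0] for _,k,_ in obs]
def res(p):
    return np.concatenate([proj(n,P)[0]-((np.array(uv)+.5)/4-.5+o[n]) for P,(n,_,uv) in zip(pts(p),obs)])
f=least_squares(res,[.56,-.17,-1.7,.6,.125],loss="soft_l1")
print(f.x); print(np.round(res(f.x).reshape(-1,2),1).tolist())
print("sig",np.sqrt(np.diag(np.linalg.inv(f.jac.T@f.jac))))
J1=back("top",(np.array([297,288])+.5)/4-.5+o["top"],.201); J2=back("side",(np.array([220,240])+.5)/4-.5+o["side"],.201)
print("jar",J1,J2)
X,Y,a,t,py=f.x
M=R.from_euler("z",a).as_matrix(); print("warmer x,y dirs",M[:,0],M[:,1],"bar",M@[-.085,0,.161]+[X,Y,0])
s=sensors.get_state(); print("tool axes\n",rot(s["ee_rot"]))
for k in("beaker","solvent_bottle"):
    print(k,[float(x) for x in back("top",np.argwhere(np.load(f"top_{k}.npy"))[:,::-1].mean(0),.05)[0]])
E
python3 fit.py
```

```text
[ 0.5562 -0.1726 -1.724   0.5598  0.125 ]
[[0.2, -0.4], [0.4, -0.8], [0.1, -0.2], [0.6, -0.6], [-0.2, 0.6], [-0.0, 0.6], [-0.6, 0.6], [0.7, 0.2], [-1.0, -0.4], [-0.7, -0.1], [0.2, 0.6], [1.2, 0.2], [-0.0, -0.8], [1.2, 3.2]]
sig [0.0011 0.0012 0.0072 0.0243 0.003 ]
jar [[ 0.5605 -0.1682  0.201 ]] [[ 0.5573 -0.1674  0.201 ]]
warmer x,y dirs [-0.1526 -0.9883 -0.    ] [ 0.9883 -0.1526  0.    ] bar [ 0.5692 -0.0886  0.161 ]
tool axes
 [[ 0.9328  0.      0.3605]
 [-0.3605 -0.      0.9328]
 [ 0.     -1.     -0.    ]]
beaker [0.6856190353391558, 0.19974501055148244, 0.050000000000000044]
solvent_bottle [0.6756005585456055, 0.3363124123896727, 0.050000000000000044]
```

```bash
python3 -m jog '[{"rot":[0,0.065,0],"travel":[45,0,-12],"fingers":85},{"rot":[0,0.065,0],"travel":[45,0,-12],"fingers":85},{"rot":[0,0.065,0],"travel":[45,0,-12],"fingers":85},{"rot":[0,0.065,0],"travel":[45,0,-12],"fingers":85},{"rot":[0,0.065,0],"travel":[43,0,-12],"fingers":85},{"rot":[0,0.065,0],"travel":[43,0,-12],"fingers":85},{"rot":[0,0.065,0],"travel":[43,0,-12],"fingers":85},{"rot":[0,0.065,0],"travel":[42,0,-12],"fingers":85},{"rot":[0,0.065,0],"travel":[41,0,-12],"fingers":85},{"rot":[0,0.065,0],"travel":[40,0,-12],"fingers":85},{"rot":[0,0.065,0],"travel":[40,0,-12],"fingers":85},{"rot":[0,0.065,0],"travel":[40,0,-12],"fingers":85}]' 30
cat > go.py <<'E'
# usage: go.py x y z(grip point)  jaw-axis angle deg  tilt(rad, lean about warmer y) : error in tool axes
import sys
from h import *
x,y,z,ja,ti=map(float,sys.argv[1:6])
s=sensors.get_state(); T=rot(s["ee_rot"]); p=np.array(s["eef_pos"])
a=np.radians(ja); tz=np.array([np.cos(a),np.sin(a),0]); ty=np.array([0,0,-1.]); G=np.c_[np.cross(ty,tz),ty,tz]
wy=np.array([.9883,-.1526,0]); G=R.from_rotvec(wy*ti).as_matrix()@G
goal=np.array([x,y,z])-G[:,1]*.054
print("t",s["time_s"],"tcp",p,"gap",round(s["finger_gap"],4),"F",np.array(s["ft_force"]),"q",np.array(s["joint_pos"]))
print("goal tcp",goal,"travel mm now-axes",T.T@(goal-p)*1000,"goal-axes",G.T@(goal-p)*1000,"rotvec tool",R.from_matrix(T.T@G).as_rotvec())
E
python3 go.py .559 -.168 .22 -8.8 0
```

```text
time_s: 2.4
eef_pos: [0.5454, 0.2419, 0.3041]
ee_rot: [0.593, -0.593, 0.385, -0.385]
ft_force: [0.7, 0.6, -0.1]
finger_gap: 0.0848
t 2.4 tcp [0.5454 0.2419 0.3041] gap 0.0848 F [ 0.6988  0.6295 -0.1479] q [-0.6646  0.4502  0.2173  1.9121 -0.1321  0.7921  0.0438]
goal tcp [ 0.559 -0.168  0.274] travel mm now-axes [ 379.9565   29.9954 -154.3966] goal-axes [402.9821  30.0922  76.1895] rotvec tool [-0.0008  0.5728 -0.0002]
```

```bash
python3 -m jog '[{"rot":[0,0.057,0],"travel":[41,2,-4],"fingers":85},{"rot":[0,0.057,0],"travel":[41,2,-4],"fingers":85},{"rot":[0,0.057,0],"travel":[41,2,-4],"fingers":85},{"rot":[0,0.057,0],"travel":[41,2,-4],"fingers":85},{"rot":[0,0.057,0],"travel":[41,2,-4],"fingers":85},{"rot":[0,0.057,0],"travel":[41,2,-4],"fingers":85},{"rot":[0,0.057,0],"travel":[41,2,-4],"fingers":85},{"rot":[0,0.057,0],"travel":[41,2,-4],"fingers":85},{"rot":[0,0.057,0],"travel":[41,2,-4],"fingers":85},{"rot":[0,0.057,0],"travel":[41,2,-4],"fingers":85},{"rot":[0,0,0],"travel":[0,0,0],"fingers":85},{"rot":[0,0,0],"travel":[0,0,0],"fingers":85}]' 30
python3 go.py .559 -.168 .165 -8.8 0
```

```text
time_s: 3.6
eef_pos: [0.5722, -0.163, 0.284]
ee_rot: [-0.461, 0.461, -0.536, 0.536]
ft_force: [0.6, 0.2, 0.4]
finger_gap: 0.085
t 3.6 tcp [ 0.5722 -0.163   0.284 ] gap 0.085 F [0.5691 0.2062 0.4483] q [-0.0728  0.4876  0.3708  1.9416 -0.2499  0.7565  0.2915]
goal tcp [ 0.559 -0.168  0.219] travel mm now-axes [  6.9075  64.9936 -12.3405] goal-axes [  6.9537  64.9958 -12.3028] rotvec tool [-0.0002  0.0036  0.    ]
```

```bash
python3 -m jog '[{"rot":[0,0,0],"travel":[7,0,-12],"fingers":85},{"rot":[0,0,0],"travel":[0,0,0],"fingers":85},{"rot":[0,0,0],"travel":[0,15,0],"fingers":85},{"rot":[0,0,0],"travel":[0,20,0],"fingers":85},{"rot":[0,0,0],"travel":[0,20,0],"fingers":85},{"rot":[0,0,0],"travel":[0,10,0],"fingers":85},{"rot":[0,0,0],"travel":[0,0,0],"fingers":85}]' 30
python3 - <<'E'
from h import *
a=optics.get_image("side");b=optics.get_image("top")
a=cv2.resize(a[160:300,250:390],None,fx=2.8,fy=2.8);b=cv2.resize(b[140:280,270:410],None,fx=2.8,fy=2.8)
cv2.imwrite("pics/g1.png",np.hstack([a,b]))
E
python3 go.py .559 -.168 .165 -8.8 0
```

```text
time_s: 4.3
eef_pos: [0.5591, -0.1663, 0.2179]
ee_rot: [0.462, -0.462, 0.536, -0.535]
ft_force: [-0.2, -0.4, 0.2]
finger_gap: 0.0852
t 4.4 tcp [ 0.5598 -0.167   0.2193] gap 0.085 F [-0.2313 -0.4658  0.31  ] q [-0.0258  0.5595  0.3217  2.018  -0.2982  0.6081  0.3489]
goal tcp [ 0.559 -0.168  0.219] travel mm now-axes [ 1.1568  0.3473 -0.6456] goal-axes [ 1.1607  0.3474 -0.6385] rotvec tool [-0.0003  0.006   0.    ]
```

View pics/g1.png

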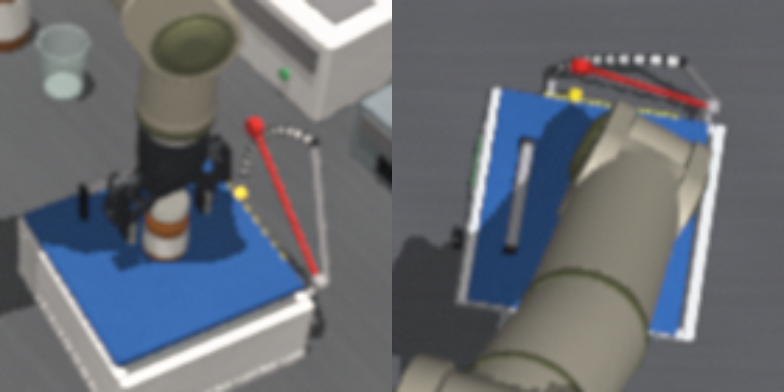

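The left half shows the fingers straddling the jar (jar at about 168,225), clear of the bar; the red arm (256,125) is untouched. Close and lift.

```bash
python3 -m jog '[{"rot":[0,0,0],"travel":[0,0,0],"fingers":40},{"rot":[0,0,0],"travel":[0,0,0],"fingers":40},{"rot":[0,0,0],"travel":[0,0,0],"fingers":40},{"rot":[0,0,0],"travel":[0,0,0],"fingers":40},{"rot":[0,0,0],"travel":[0,0,0],"fingers":40},{"rot":[0,0,0],"travel":[0,0,0],"fingers":40},{"rot":[0,0,0],"travel":[0,0,0],"fingers":40},{"rot":[0,0,0],"travel":[0,0,0],"fingers":40},{"rot":[0,0,0],"travel":[0,-10,0],"fingers":40},{"rot":[0,0,0],"travel":[0,-20,0],"fingers":40},{"rot":[0,0,0],"travel":[0,-20,0],"fingers":40},{"rot":[0,0,0],"travel":[0,0,0],"fingers":40}]' 35
python3 go.py .471 .341 .20 61 0
```

```text
time_s: 5.6
eef_pos: [0.5604, -0.1677, 0.2716]
ee_rot: [-0.462, 0.461, -0.534, 0.537]
ft_force: [0.6, -0.5, -1.6]
finger_gap: 0.0469
t 5.6 tcp [ 0.5604 -0.1677  0.2716] gap 0.0469 F [ 0.6179 -0.547  -1.5722] q [-0.0579  0.4904  0.3641  1.9772 -0.2594  0.7142  0.3153]
goal tcp [0.471 0.341 0.254] travel mm now-axes [-489.8748   16.8337 -163.6407] goal-axes [-324.7981   17.6222  401.5403] rotvec tool [-0.0035 -1.2129  0.0027]
```

```bash
python3 -m jog '[{"rot":[0,0,0],"travel":[0,-25,0],"fingers":40},{"rot":[0,0,0],"travel":[0,-20,0],"fingers":40},{"rot":[0,-0.04,0],"travel":[-25,0,2],"fingers":40},{"rot":[0,-0.07,0],"travel":[-40,0,3],"fingers":40},{"rot":[0,-0.07,0],"travel":[-45,0,3],"fingers":40},{"rot":[0,-0.07,0],"travel":[-45,0,3],"fingers":40},{"rot":[0,-0.07,0],"travel":[-45,0,3],"fingers":40},{"rot":[0,-0.07,0],"travel":[-45,0,3],"fingers":40},{"rot":[0,-0.07,0],"travel":[-45,0,3],"fingers":40},{"rot":[0,-0.07,0],"travel":[-45,0,3],"fingers":40},{"rot":[0,-0.07,0],"travel":[-45,0,3],"fingers":40},{"rot":[0,-0.07,0],"travel":[-45,0,3],"fingers":40}]' 35
python3 go.py .471 .341 .10 36 0
```

```text
time_s: 6.8
eef_pos: [0.5219, 0.2512, 0.3134]
ee_rot: [-0.613, 0.613, -0.353, 0.353]
ft_force: [0.0, 0.6, -2.0]
finger_gap: 0.0467
t 6.8 tcp [0.5219 0.2512 0.3134] gap 0.0467 F [ 0.0264  0.592  -1.9712] q [-0.6757  0.4166  0.1808  1.9383 -0.102   0.7956  0.0864]
goal tcp [0.471 0.341 0.154] travel mm now-axes [-103.2446  159.4411    1.0655] goal-axes [-102.5813  159.4462   11.664 ] rotvec tool [ 0.0003 -0.1033  0.    ]
```

```bash
python3 -m jog '[{"rot":[0,-0.05,0],"travel":[-42,0,0],"fingers":40},{"rot":[0,-0.05,0],"travel":[-40,0,4],"fingers":40},{"rot":[0,0,0],"travel":[-20,20,4],"fingers":40},{"rot":[0,0,0],"travel":[0,40,0],"fingers":40},{"rot":[0,0,0],"travel":[0,40,0],"fingers":40},{"rot":[0,0,0],"travel":[0,40,0],"fingers":40},{"rot":[0,0,0],"travel":[0,25,0],"fingers":40},{"rot":[0,0,0],"travel":[0,15,0],"fingers":40},{"rot":[0,0,0],"travel":[0,0,0],"fingers":40},{"rot":[0,0,0],"travel":[0,0,0],"fingers":40}]' 35
python3 go.py .471 .341 .054 36 0
python3 - <<'E'
from h import *
a=optics.get_image("side");b=optics.get_image("top")
a=cv2.resize(a[120:260,140:280],None,fx=2.8,fy=2.8);b=cv2.resize(b[160:300,110:250],None,fx=2.8,fy=2.8)
cv2.imwrite("pics/t1.png",np.hstack([a,b]))
E
```

```text
time_s: 7.8
eef_pos: [0.475, 0.3401, 0.1338]
ee_rot: [-0.629, 0.629, -0.323, 0.323]
ft_force: [0.1, 0.3, -1.1]
finger_gap: 0.0467
t 7.8 tcp [0.475  0.3401 0.1338] gap 0.0467 F [ 0.0712  0.3322 -1.1484] q [-0.7761  0.6708  0.0857  2.056  -0.1306  0.4204  0.0324]
goal tcp [0.471 0.341 0.108] travel mm now-axes [-3.0974 25.8312 -2.7054] goal-axes [-3.1114 25.8297 -2.7033] rotvec tool [ 0.0007 -0.0064  0.0001]
```

View pics/t1.png

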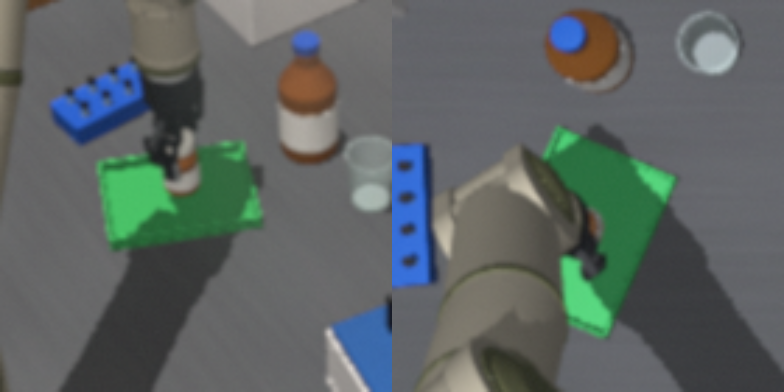

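Jar held over the tray centre (about 180,180 left half), clear of rack and bottles. Lower slowly to contact.

```bash
python3 -m jog '[{"rot":[0,0,0],"travel":[0,10,0],"fingers":40},{"rot":[0,0,0],"travel":[0,8,0],"fingers":40},{"rot":[0,0,0],"travel":[0,3,0],"fingers":40},{"rot":[0,0,0],"travel":[0,2,0],"fingers":40},{"rot":[0,0,0],"travel":[0,0,0],"fingers":40},{"rot":[0,0,0],"travel":[0,0,0],"fingers":40}]' 35
python3 -m jog '[{"rot":[0,0,0],"travel":[0,1,0],"fingers":40},{"rot":[0,0,0],"travel":[0,1,0],"fingers":40},{"rot":[0,0,0],"travel":[0,0,0],"fingers":40}]' 35
```

```text
time_s: 8.5
eef_pos: [0.4751, 0.3402, 0.1109]
ee_rot: [0.629, -0.629, 0.323, -0.323]
ft_force: [-0.6, 0.6, -1.2]
finger_gap: 0.0468
time_s: 8.8
eef_pos: [0.4752, 0.3402, 0.1092]
ee_rot: [0.629, -0.629, 0.323, -0.323]
ft_force: [-0.8, -0.7, 2.1]
finger_gap: 0.0466
```

Contact (z force changed from −1.5 to +2 N). Release and retreat up.

```bash
python3 -m jog '[{"rot":[0,0,0],"travel":[0,0.5,0],"fingers":44},{"rot":[0,0,0],"travel":[0,0,0],"fingers":50},{"rot":[0,0,0],"travel":[0,0,0],"fingers":60},{"rot":[0,0,0],"travel":[0,0,0],"fingers":85},{"rot":[0,0,0],"travel":[0,0,0],"fingers":85},{"rot":[0,0,0],"travel":[0,0,0],"fingers":85},{"rot":[0,0,0],"travel":[0,0,0],"fingers":85},{"rot":[0,0,0],"travel":[0,-15,0],"fingers":85},{"rot":[0,0,0],"travel":[0,-35,0],"fingers":85},{"rot":[0,0,0],"travel":[0,-45,0],"fingers":85},{"rot":[0,0,0],"travel":[0,-45,0],"fingers":85},{"rot":[0,0,0],"travel":[0,-45,0],"fingers":85}]' 35
python3 go.py .569 -.089 .26 81.2 0.28
python3 go.py .569 -.089 .26 81.2 -0.28
```

```text
time_s: 10.0
eef_pos: [0.4747, 0.3398, 0.2963]
ee_rot: [0.629, -0.629, 0.323, -0.323]
ft_force: [1.1, 1.7, -1.0]
finger_gap: 0.0853
t 10.0 tcp [0.4747 0.3398 0.2963] gap 0.0853 F [ 1.1396  1.6681 -1.0482] q [-0.8228  0.4409  0.1475  1.9448 -0.091   0.7617 -0.0015]
goal tcp [ 0.5667 -0.1037  0.3119] travel mm now-axes [ 414.1194  -15.6781 -183.5789] goal-axes [ 158.7869 -132.2307 -403.415 ] rotvec tool [ 0.2645 -0.79    0.1116]
t 10.0 tcp [0.4747 0.3398 0.2963] gap 0.0853 F [ 1.1396  1.6681 -1.0482] q [-0.8228  0.4409  0.1475  1.9448 -0.091   0.7617 -0.0015]
goal tcp [ 0.5713 -0.0743  0.3119] travel mm now-axes [ 392.7972  -15.6674 -162.6937] goal-axes [ 158.779    94.0427 -383.34  ] rotvec tool [-0.2655 -0.7901 -0.1113]
```

```bash
python3 -m jog '[{"rot":[0,-0.072,0],"travel":[27,0,-27],"fingers":85},{"rot":[0,-0.072,0],"travel":[27,0,-27],"fingers":85},{"rot":[0,-0.072,0],"travel":[27,0,-27],"fingers":85},{"rot":[0,-0.072,0],"travel":[27,0,-27],"fingers":85},{"rot":[0,-0.072,0],"travel":[27,0,-27],"fingers":85},{"rot":[0,-0.072,0],"travel":[27,0,-27],"fingers":85},{"rot":[0,-0.072,0],"travel":[27,0,-27],"fingers":85},{"rot":[0,-0.072,0],"travel":[27,0,-27],"fingers":85},{"rot":[0,-0.072,0],"travel":[27,0,-27],"fingers":85},{"rot":[0,-0.072,0],"travel":[27,0,-27],"fingers":85},{"rot":[0,-0.072,0],"travel":[27,0,-27],"fingers":85},{"rot":[0,0,0],"travel":[0,0,0],"fingers":85}]' 35
python3 go.py .569 -.089 .26 81.2 -0.28
python3 - <<'E'
from h import *
im=optics.get_image("side");optics.get_image("top")
for n in("side","top"):
    for r in regions_of(n,"jar"): print(n,r["p"],np.round(r["extent"]), "base proj",proj(n,[[.475,.34,.005],[.475,.34,.09]]).ravel())
cv2.imwrite("pics/m1.png",np.hstack([cv2.resize(im[130:270,140:280],None,fx=2.8,fy=2.8),cv2.resize(im[160:300,250:390],None,fx=2.8,fy=2.8)]))
E
```

```text
time_s: 11.2
eef_pos: [0.5566, -0.0665, 0.2945]
ee_rot: [-0.704, 0.706, -0.056, 0.058]
ft_force: [-0.7, -0.2, -1.2]
finger_gap: 0.0851
t 11.2 tcp [ 0.5566 -0.0665  0.2945] gap 0.0851 F [-0.7028 -0.2472 -1.1751] q [ 0.0329  0.4134 -0.0224  1.9904  0.0169  0.7354  1.4092]
goal tcp [ 0.5713 -0.0743  0.3119] travel mm now-axes [ 15.7563 -17.342   -5.2913] goal-axes [ 15.6662 -15.2307  -9.9801] rotvec tool [-0.2781 -0.0083  0.0016]
side 0.51 [201. 169. 210. 191.] base proj [205.9884 189.3208 203.9622 172.8044]
top 0.69 [166. 236. 185. 249.] base proj [179.5073 241.1628 174.2469 240.2525]
```

View pics/m1.png

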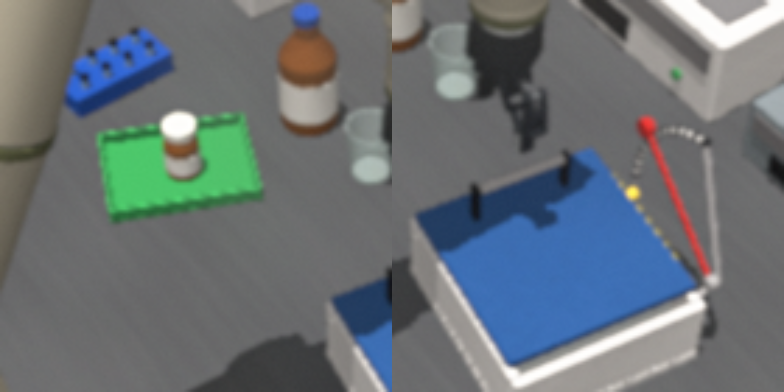

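Jar stands upright in the tray (180,150 left); the bar at (475–570,165–190 right half) is free below the gripper. Tilt and approach the bar.

```bash
python3 -m jog '[{"rot":[-0.14,0,0],"travel":[8,-8,-5],"fingers":50},{"rot":[-0.14,0,0],"travel":[8,-8,-5],"fingers":50},{"rot":[0,0,0],"travel":[0,0,0],"fingers":50},{"rot":[0,0,0],"travel":[0,0,0],"fingers":50}]' 60
python3 go.py .569 -.089 .161 81.2 -0.28
```

```text
time_s: 11.8
eef_pos: [0.5689, -0.07, 0.3097]
ee_rot: [-0.601, 0.795, -0.061, 0.046]
ft_force: [-0.7, 0.4, 0.1]
finger_gap: 0.0497
t 11.8 tcp [ 0.5689 -0.07    0.3097] gap 0.0497 F [-0.6832  0.3707  0.0647] q [-0.1947  0.4315  0.1398  1.9495  0.2836  0.8467  1.1545]
goal tcp [ 0.5713 -0.0743  0.2129] travel mm now-axes [ 3.0789 94.1813 22.7496] goal-axes [ 2.9777 94.1037 23.0818] rotvec tool [-0.0035  0.0005 -0.0009]
```

```bash
python3 -m jog '[{"rot":[0,0,0],"travel":[3,0,23],"fingers":50},{"rot":[0,0,0],"travel":[0,20,0],"fingers":50},{"rot":[0,0,0],"travel":[0,25,0],"fingers":50},{"rot":[0,0,0],"travel":[0,20,0],"fingers":50},{"rot":[0,0,0],"travel":[0,15,0],"fingers":50},{"rot":[0,0,0],"travel":[0,8,0],"fingers":50},{"rot":[0,0,0],"travel":[0,4,0],"fingers":50},{"rot":[0,0,0],"travel":[0,0,0],"fingers":50}]' 60
python3 go.py .569 -.089 .161 81.2 -0.28
python3 - <<'E'
from h import *
a=optics.get_image("side")
cv2.imwrite("pics/b1.png",cv2.resize(a[170:280,250:370],None,fx=5,fy=5,interpolation=cv2.INTER_CUBIC))
E
```

```text
time_s: 12.6
eef_pos: [0.5715, -0.0766, 0.2152]
ee_rot: [-0.6, 0.796, -0.063, 0.047]
ft_force: [-0.0, 0.7, 0.3]
finger_gap: 0.0497
t 12.6 tcp [ 0.5715 -0.0766  0.2152] gap 0.0497 F [-0.0234  0.6632  0.2931] q [-0.1894  0.5629  0.1534  2.0243  0.3206  0.6456  1.0908]
goal tcp [ 0.5713 -0.0743  0.2129] travel mm now-axes [-0.5725  1.5651  2.8316] goal-axes [-0.5635  1.5615  2.8354] rotvec tool [-0.0009 -0.0041 -0.0017]
```

View pics/b1.png

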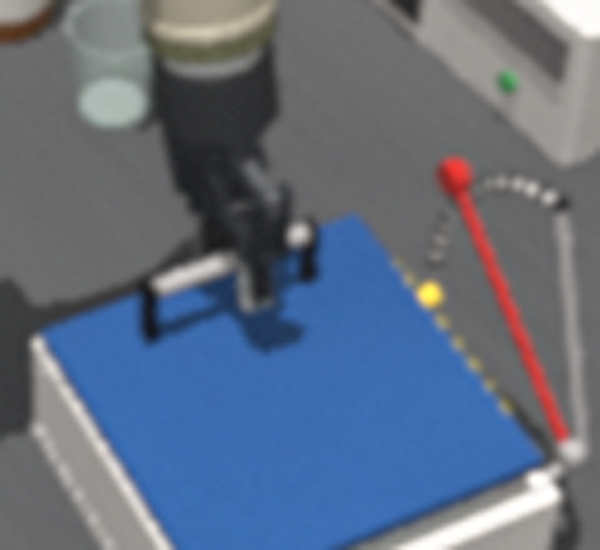

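The gripper straddles the bar (finger behind the bar at about 255,290). Close.

```bash
python3 -m jog '[{"rot":[0,0,0],"travel":[0,2,3],"fingers":40},{"rot":[0,0,0],"travel":[0,0,0],"fingers":25},{"rot":[0,0,0],"travel":[0,0,0],"fingers":15},{"rot":[0,0,0],"travel":[0,0,0],"fingers":5},{"rot":[0,0,0],"travel":[0,0,0],"fingers":5},{"rot":[0,0,0],"travel":[0,0,0],"fingers":5},{"rot":[0,0,0],"travel":[0,0,0],"fingers":5},{"rot":[0,0,0],"travel":[0,0,0],"fingers":5},{"rot":[0,0,0],"travel":[0,0,0],"fingers":5}]' 70
python3 go.py .569 -.089 .161 81.2 -0.28
cat > lift.py <<'E'
# tool-frame pose of the hinge -> rows of rigid rotation about the hinge axis; arg: lid step
import sys
from h import *
s=sensors.get_state(); T=rot(s["ee_rot"]); p=np.array(s["eef_pos"])
X,Y,a=.5562,-.1726,-1.724
M=R.from_euler("z",a).as_matrix(); H=M@[.11,0,.109]+[X,Y,0]; wy=M[:,1]
g=p+T[:,1]*.054-H; ang=np.arctan2(g[2],-(g@M[:,0]))-np.arctan2(.052,.195)
print("t",s["time_s"],"lid from grip",round(ang,4),"radius",round(np.hypot(g[2],g@M[:,0]),4),"gap",s["finger_gap"],"F",np.array(s["ft_force"]),"q",np.array(s["joint_pos"]))
for d in map(float,sys.argv[1:]):
    G=R.from_rotvec(wy*d).as_matrix(); pn=H+G@(p-H)
    print(d,"travel old-axes",T.T@(pn-p)*1000,"new-axes",(G@T).T@(pn-p)*1000,"rot",R.from_matrix(T.T@G@T).as_rotvec())
E
python3 lift.py .05 .1
```

```text
time_s: 13.55
eef_pos: [0.5726, -0.0721, 0.2126]
ee_rot: [-0.6, 0.796, -0.062, 0.047]
ft_force: [-0.3, 5.4, 0.6]
finger_gap: 0.0097
t 13.55 tcp [ 0.5726 -0.0721  0.2126] gap 0.0097 F [-0.2536  5.4123  0.6149] q [-0.1961  0.5671  0.1525  2.0246  0.3207  0.641   1.0849]
goal tcp [ 0.5713 -0.0743  0.2129] travel mm now-axes [-0.9932  0.3482 -2.3504] goal-axes [-0.997   0.3529 -2.3481] rotvec tool [-0.0019 -0.0016  0.0001]
t 13.55 lid from grip -0.0042 radius 0.2037 gap 0.009728946185106238 F [-0.2536  5.4123  0.6149] q [-0.1961  0.5671  0.1525  2.0246  0.3207  0.641   1.0849]
0.05 travel old-axes [ 0.0176 -8.5632 -8.1037] new-axes [ 0.0168 -8.9575 -7.6656] rot [0.05   0.     0.0001]
0.1 travel old-axes [  0.036  -16.7107 -16.6253] new-axes [  0.0328 -18.287  -14.874 ] rot [0.1    0.     0.0002]
```

```bash
python3 -m jog '[{"rot":[0.04,0,0],"travel":[0,-7,-6.4],"fingers":5},{"rot":[0.04,0,0],"travel":[0,-7,-6.4],"fingers":5},{"rot":[0.04,0,0],"travel":[0,-7,-6.4],"fingers":5},{"rot":[0.04,0,0],"travel":[0,-7,-6.4],"fingers":5},{"rot":[0.04,0,0],"travel":[0,-7,-6.4],"fingers":5},{"rot":[0,0,0],"travel":[0,0,0],"fingers":5},{"rot":[0,0,0],"travel":[0,0,0],"fingers":5}]' 70
python3 lift.py .05 .1
```

```text
time_s: 14.25
eef_pos: [0.5687, -0.097, 0.2533]
ee_rot: [-0.677, 0.732, -0.057, 0.053]
ft_force: [1.7, 4.3, -4.4]
finger_gap: 0.0094
t 14.25 lid from grip 0.1998 radius 0.2036 gap 0.009416444503829589 F [ 1.7456  4.33   -4.3513] q [ 0.0481  0.4862 -0.0171  1.9933  0.1374  0.6755  1.3397]
0.05 travel old-axes [ 0.0313 -8.538  -8.1375] new-axes [ 0.0302 -8.9341 -7.7006] rot [0.05   0.     0.0002]
0.1 travel old-axes [  0.0635 -16.6587 -16.6916] new-axes [  0.0593 -18.2419 -14.9451] rot [0.1    0.0001 0.0003]
```

```bash
python3 -m jog '[{"rot":[0.04,0,0],"travel":[0,-7,-6.4],"fingers":5},{"rot":[0.04,0,0],"travel":[0,-7,-6.4],"fingers":5},{"rot":[0.04,0,0],"travel":[0,-7,-6.4],"fingers":5},{"rot":[0.04,0,0],"travel":[0,-7,-6.4],"fingers":5},{"rot":[0.04,0,0],"travel":[0,-7,-6.4],"fingers":5},{"rot":[0.04,0,0],"travel":[0,-7,-6.4],"fingers":5},{"rot":[0.04,0,0],"travel":[0,-7,-6.4],"fingers":5},{"rot":[0.02,0,0],"travel":[0,-3.5,-3.2],"fingers":5},{"rot":[0,0,0],"travel":[0,0,0],"fingers":5},{"rot":[0,0,0],"travel":[0,0,0],"fingers":5}]' 70
python3 lift.py .05
python3 - <<'E'
from h import *
for n in("side","top"):
    im=optics.get_image(n); hsv=cv2.cvtColor(im,cv2.COLOR_BGR2HSV)
    c=(300,150,400,280) if n=="side" else (300,130,400,215)
    cv2.imwrite(f"pics/l_{n}.png",cv2.resize(im[c[1]:c[3],c[0]:c[2]],None,fx=4,fy=4,interpolation=cv2.INTER_CUBIC))
a=cv2.imread("pics/l_side.png");b=cv2.imread("pics/l_top.png")
o=np.zeros((520,800,3),np.uint8);o[:,:400]=a;o[:340,400:]=b;cv2.imwrite("pics/l1.png",o)
E
```

```text
time_s: 15.25
eef_pos: [0.5607, -0.1478, 0.3024]
ee_rot: [0.778, -0.624, 0.049, -0.061]
ft_force: [4.6, -1.3, -10.2]
finger_gap: 0.0094
t 15.25 lid from grip 0.5034 radius 0.2034 gap 0.00938366678091353 F [  4.6224  -1.2928 -10.2467] q [ 0.4183  0.4524 -0.2314  1.918  -0.1648  0.7997  1.7391]
0.05 travel old-axes [ 0.0372 -8.4924 -8.1894] new-axes [ 0.0362 -8.8911 -7.7547] rot [0.05   0.0001 0.0002]
```

View pics/l1.png

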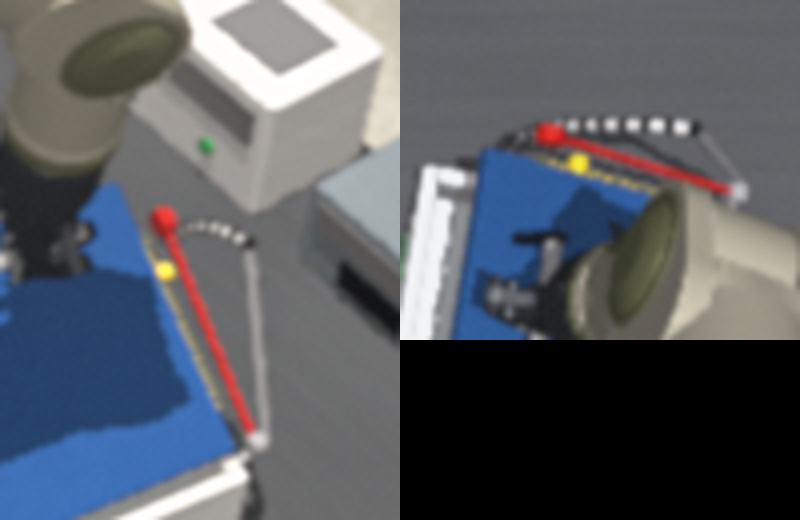

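```bash
cat > ang.py <<'E'
from h import *
from scipy.optimize import least_squares
def cen(im,uv,col,r=4):
    f=im.astype(float); B,G,Rr=f[...,0],f[...,1],f[...,2]
    w=np.clip((Rr-np.maximum(G,B)) if col=="red" else (np.minimum(Rr,G)-B),0,None); w[w<60]=0
    v,u=np.mgrid[:im.shape[0],:im.shape[1]]; c=np.array(uv,float)
    for _ in range(5):
        k=w*(np.hypot(u-c[0],v-c[1])<=r); c=np.array([(k*u).sum(),(k*v).sum()])/k.sum()
    return c
X,Y,a,t0,py=.5562,-.1726,-1.724,.56,.125
M=R.from_euler("z",a).as_matrix()
def P(r,y,t,d=(0,0,0)): return M@[.11-r*np.cos(t),y,.109+r*np.sin(t)]+[X,Y,0]+np.r_[d]
im={n:optics.get_image(n) for n in("side","top")}
im0={n:cv2.imread(f"pics/{n}0.png") for n in im}
O=[]
for n in im:
    O.append((n,"pin",cen(im[n],proj(n,P(.15,py,.50))[0],"y",3)))
    O.append((n,"tip",cen(im[n],proj(n,P(.187,.136,t0))[0],"red",4)))
    O.append((n,"tip0",cen(im0[n],proj(n,P(.187,.136,t0))[0],"red",4)))
    O.append((n,"pin0",cen(im0[n],proj(n,P(.15,py,0))[0],"y",3)))
    print(n,[(k,c) for m,k,c in O if m==n])
# unknown: lid, arm, pin y, per-camera world offset common (prior 2mm)
def res(p):
    l,t,y,*d=p; d=np.array(d).reshape(2,3)/1000
    e=[]
    for n,k,c in O:
        q={"pin":(.15,y,l),"tip":(.187,.136,t),"tip0":(.187,.136,t),"pin0":(.15,y,0)}[k]
        e+=list((proj(n,P(*q,d[n=="top"]))[0]-c)/.3)
    return np.r_[e,d.ravel()*1000/2,(y-.125)/.003]
f=least_squares(res,[.5,.56,.125]+[0]*6); sg=np.sqrt(np.diag(np.linalg.inv(f.jac.T@f.jac)))
print("lid arm y",f.x[:3],"sig",sg[:3],"off",f.x[3:],"maxres",np.abs(f.fun).max()); C=np.linalg.inv(f.jac.T@f.jac)
print("arm-lid",f.x[1]-f.x[0],"sig",np.sqrt(C[0,0]+C[1,1]-2*C[0,1]))
E
python3 ang.py
```

```text
side [('pin', array([340.9597, 217.1706])), ('tip', array([340.7684, 204.5062])), ('tip0', array([340.7355, 204.4938])), ('pin0', array([335.5816, 228.3827]))]
top [('pin', array([344.1299, 170.2369])), ('tip', array([337.2952, 163.2572])), ('tip0', array([337.3003, 163.2545])), ('pin0', array([335.0579, 173.2908]))]Traceback (most recent call last):
  File "ang.py", line 30, in <module>
    f=least_squares(res,[.5,.56,.125]+[0]*6); sg=np.sqrt(np.diag(np.linalg.inv(f.jac.T@f.jac)))
    return func(*args, **kwargs)
    vector_fun = VectorFunction(
        fun_wrapped,
    ...<6 lines>...
        workers=workers
    )
    self._update_fun()
    ~~~~~~~~~~~~~~~~^^
    self.f = self.fun_wrapped(xp_copy(self.x))
             ~~~~~~~~~~~~~~~~^^^^^^^^^^^^^^^^^
    return np.atleast_1d(self.fun(x))
                         ~~~~~~~~^^^
    return self.f(x, *self.args, **self.kwargs)
           ~~~~~~^^^^^^^^^^^^^^^^^^^^^^^^^^^^^^
  File "ang.py", line 28, in res
    e+=list((proj(n,P(*q,d[n=="top"]))[0]-c)/.3)
             ~~~~^^^^^^^^^^^^^^^^^^^^^
  File "h.py", line 8, in proj
    return q[:,:2]/q[:,2:]
           ~~~~~~~^~~~~~~~
ValueError: operands could not be broadcast together with shapes (0,2,3) (0,0,3)
```

```bash
sed -i 's/d\[n=="top"\]/d[int(n=="top")]/' ang.py; python3 ang.py | grep -v "^side\|^top"
```

```text
lid arm y [0.5116 0.5812 0.1246] sig [0.0113 0.0079 0.0007] off [-1.3741 -0.3186 -1.1613  1.6906  0.0477  0.2956] maxres 0.8452808706201442
arm-lid 0.06957666199053114 sig 0.010154971288552679
```

```bash
python3 -m jog '[{"rot":[0.025,0,0],"travel":[0,-4.4,-4],"fingers":5},{"rot":[0.02,0,0],"travel":[0,-3.5,-3.2],"fingers":5},{"rot":[0.015,0,0],"travel":[0,-2.6,-2.4],"fingers":5},{"rot":[0,0,0],"travel":[0,0,0],"fingers":5},{"rot":[0,0,0],"travel":[0,0,0],"fingers":5},{"rot":[0,0,0],"travel":[0,0,0],"fingers":5}]' 70
python3 lift.py .01
sed -i 's/py,.50)/py,.56)/' ang.py; python3 ang.py
python3 - <<'E'
from h import *
im=optics.get_image("side")
cv2.imwrite("pics/l2.png",cv2.resize(im[190:275,320:385],None,fx=7,fy=7,interpolation=cv2.INTER_CUBIC))
E
```

```text
time_s: 16.15
eef_pos: [0.5589, -0.1595, 0.3101]
ee_rot: [0.796, -0.6, 0.047, -0.062]
ft_force: [5.2, -3.2, -11.5]
finger_gap: 0.0096
t 16.15 lid from grip 0.5633 radius 0.2033 gap 0.009638560001648875 F [  5.1973  -3.2411 -11.4983] q [ 0.4841  0.4569 -0.2625  1.8999 -0.2194  0.8356  1.8108]
0.01 travel old-axes [ 0.007  -1.7298 -1.6044] new-axes [ 0.007  -1.7457 -1.587 ] rot [0.01 0.   0.  ]
side [('pin', array([342.142 , 216.5321])), ('tip', array([340.7706, 204.5061])), ('tip0', array([340.7355, 204.4938])), ('pin0', array([335.5816, 228.3827]))]
top [('pin', array([346.149 , 170.0513])), ('tip', array([337.2965, 163.2546])), ('tip0', array([337.3003, 163.2545])), ('pin0', array([335.0579, 173.2908]))]
lid arm y [0.5758 0.5812 0.1246] sig [0.0107 0.0079 0.0007] off [-1.3607 -0.3885 -1.179   1.6732  0.0515  0.2926] maxres 0.8366047558475199
arm-lid 0.005343920300313165 sig 0.009627209631264923
```

View pics/l2.png

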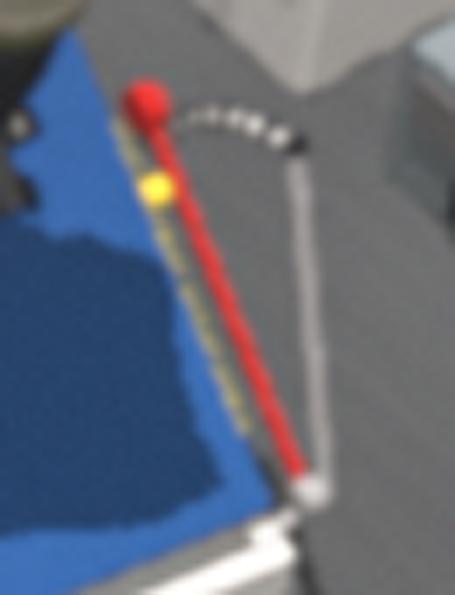

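```bash
cat > line.py <<'E'
from h import *
from scipy.optimize import brentq
X,Y,a=.5562,-.1726,-1.724; M=R.from_euler("z",a).as_matrix()
def P(r,y,t): return M@[.11-r*np.cos(t),y,.109+r*np.sin(t)]+[X,Y,0]
acc=np.mean([optics.get_image("side").astype(float) for _ in range(3)],0)
B,G,Rr=acc[...,0],acc[...,1],acc[...,2]
def line(w,r0,r1,y,t,lo):
    w=np.clip(w-lo,0,None); pts=[]
    p=proj("side",[P(r0,y,t),P(r1,y,t)])
    for v in range(int(np.ceil(min(p[:,1]))),int(max(p[:,1]))+1):
        u=np.interp(v,p[::-1,1] if p[0,1]>p[1,1] else p[:,1],p[::-1,0] if p[0,1]>p[1,1] else p[:,0])
        us=np.arange(int(u)-4,int(u)+6); k=w[v,us]
        if k.sum()>30: pts.append(((k*us).sum()/k.sum(),v))
    d=cv2.fitLine(np.array(pts,np.float32),cv2.DIST_HUBER,0,.01,.01).ravel()
    s=d[0]/d[1]; rm=np.std([u-(d[2]+s*(v-d[3])) for u,v in pts])
    def f(t): q=proj("side",[P(r0,y,t),P(r1,y,t)]); e=q[1]-q[0]; return e[0]/e[1]-s
    return s,len(pts),rm,brentq(f,.2,1.0)
print("arm slope,n,rms,angle",line(Rr-np.maximum(G,B),.02,.165,.136,.57,40))
for r0 in(.03,.05): print("stripe",line(np.minimum(Rr,G)-B,r0,.135,.118,.57,-5 if 0 else 20))
print("stripe ext to .19",line(np.minimum(Rr,G)-B,.05,.2,.118,.57,20))
E
python3 line.py
```

```text
arm slope,n,rms,angle (np.float32(0.4125124), 43, np.float64(0.0756526438864412), 0.5903508949269616)Traceback (most recent call last):
  File "line.py", line 19, in <module>
    for r0 in(.03,.05): print("stripe",line(np.minimum(Rr,G)-B,r0,.135,.118,.57,-5 if 0 else 20))
                                       ~~~~^^^^^^^^^^^^^^^^^^^^^^^^^^^^^^^^^^^^^^^^^^^^^^^^^^^^^
  File "line.py", line 14, in line
    d=cv2.fitLine(np.array(pts,np.float32),cv2.DIST_HUBER,0,.01,.01).ravel()
      ~~~~~~~~~~~^^^^^^^^^^^^^^^^^^^^^^^^^^^^^^^^^^^^^^^^^^^^^^^^^^^
cv2.error: OpenCV(4.12.0) /io/opencv/modules/imgproc/src/linefit.cpp:618: error: (-215:Assertion failed) npoints2 >= 0 || npoints3 >= 0 in function 'fitLine'
```

```bash
sed -i 's/-5 if 0 else 20/6/; s/.118,.57,20))/.118,.57,6))/' line.py; sed -i 's/k.sum()>30/k.sum()>12/' line.py; python3 line.py
```

```text
arm slope,n,rms,angle (np.float32(0.4127409), 43, np.float64(0.07606898447102105), 0.5898902367404196)
stripe (np.float32(0.4180927), 24, np.float64(0.12730248111444112), 0.5767746278149977)
stripe (np.float32(0.42013973), 20, np.float64(0.13214889214068642), 0.5725679374492926)
stripe ext to .19 (np.float32(0.41441035), 34, np.float64(0.5853068166915613), 0.5843531387322219)
```

Two independent estimates put the lid 5–14 mrad below the arm; nudge up 8 mrad and recheck.

```bash
python3 -m jog '[{"rot":[0.008,0,0],"travel":[0,-1.4,-1.3],"fingers":5},{"rot":[0,0,0],"travel":[0,0,0],"fingers":5},{"rot":[0,0,0],"travel":[0,0,0],"fingers":5},{"rot":[0,0,0],"travel":[0,0,0],"fingers":5},{"rot":[0,0,0],"travel":[0,0,0],"fingers":5},{"rot":[0,0,0],"travel":[0,0,0],"fingers":5}]' 70
python3 lift.py; python3 ang.py|tail -2; python3 line.py
python3 -c '
from h import *
im=optics.get_image("side"); r=reg("side","jar"); print(r and r["extent"])
cv2.imwrite("pics/fin.png",im)'
```

```text
time_s: 17.2
eef_pos: [0.5586, -0.1611, 0.3111]
ee_rot: [0.798, -0.597, 0.047, -0.063]
ft_force: [4.7, -2.6, -12.2]
finger_gap: 0.0098
t 17.2 lid from grip 0.5711 radius 0.2033 gap 0.009795579555420052 F [  4.7242  -2.5681 -12.2195] q [ 0.4925  0.4578 -0.2663  1.8974 -0.2264  0.8406  1.8201]
lid arm y [0.5793 0.5813 0.1246] sig [0.0107 0.0079 0.0007] off [-1.3482 -0.3882 -1.1715  1.6964  0.067   0.2946] maxres 0.8482071251398474
arm-lid 0.0020153019888847767 sig 0.00960020268487014
arm slope,n,rms,angle (np.float32(0.41261268), 43, np.float64(0.07860868487941117), 0.5901487086997865)
stripe (np.float32(0.41604894), 25, np.float64(0.12869767483299324), 0.5809790657913974)
stripe (np.float32(0.4162418), 23, np.float64(0.13161799532645), 0.580582142850283)
stripe ext to .19 (np.float32(0.4106398), 37, np.float64(0.528674540490498), 0.5921274062256155)
[200.2, 169.6, 211.7, 194.8]
```

View pics/fin.png

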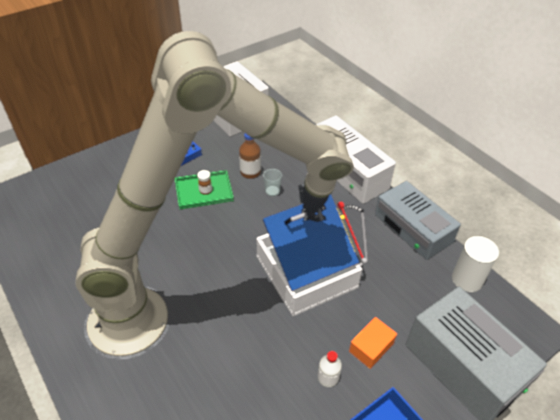

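The picture shows the jar upright in the tray (204,182), the lid held open at the bar with the pin beside the red arm (342,210), and the other things undisturbed. Both estimates agree within 10 mrad, so I'm handing in.

```bash
python3 -c '
from rig import ticket,sensors
print(ticket.sign_off()); print(sensors.get_state()["time_s"])'
```

```text
the job is handed in; nothing more can be done
None
the job is handed in; nothing more can be done
```

The jar stands upright in the green tray, and the lid is held open by its bar at the red arm's angle. I handed the job in at about 18 s of robot time, still gripping the bar at 70 N.

- **Jar:** I lowered it until the tray floor took its weight (about 2 N) and then let go. The last picture shows it upright near the tray's centre.
- **Lid angle:** The last checks agree that the lid is within about 0.01 rad of the arm, but not on the exact figure:

| Check | Lid (rad) | Arm (rad) | Lid below arm (rad) |
|---|---|---|---|
| Pin and arm-tip positions, both cameras | 0.579 | 0.581 | 0.002 (±0.01) |
| Slope of lid stripe and arm, side camera | 0.581 | 0.590 | 0.009 |
| Gripper position | 0.571 (zero read −0.004 shut) | – | – |

- **Slope check with a longer stripe:** Fitting the stripe past the pin gave 0.592 for the lid, slightly above the arm. That fit was noisier.
- **Other things:** The red arm's tip did not move between the first and last pictures (under 0.1 px). The other things on the bench look undisturbed in the last picture. The largest wrist force I read was about 13 N.

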